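Re-seat the cross-threaded lid of a paint pot

TASK

On the bench stand two white paint pots in wooden holders. The blue lid of the blue-banded pot sits too high because its thread has not caught: without lifting it off, turn it back (counter-clockwise from above) by its yellow grip bar until it drops into its thread, then screw it forward (clockwise) fully home, the grip bar in line with the two orange marks on the pot's shoulder, and let go. Leave the green lid of the other pot closed as it is.

Things in the scene. Friction and masses are not known exactly. Their poses are not given: they have to be found in the camera images.
- blue_pot: White pot with a blue band, 104 mm in diameter, fixed in a plywood holder 130 x 130 mm. Origin: centre of the holder's underside, on the bench; z up the pot's axis. Shoulder 108 mm, rim of the threaded neck (diameter 70 mm) 132 mm above the origin. Its x axis runs through the two orange home marks, 14 mm wide, that run over the shoulder's edge on either side.
- blue_lid: Loose blue screw lid, 84 mm in diameter, 28 mm high, 0.1 kg, on the pot's neck. Origin: centre of the skirt's lower edge; z up, x along the grip bar. Origin above the pot's: 124 mm at the start (riding on the thread), 113 dropped in, 110 home. Its x, counter-clockwise from the pot's x: starts at 0.38 to 0.73 rad, drops 10.5 mm on reaching 0.96 (back stop at 1.8); home stop at 0.
- grip_bar (a point): Centre of the yellow bar on the blue lid, 43 mm above the lid's origin: 64 mm long (x), 16 thick (y), 30 high. The lid falls by its own weight if the fingers straddle the bar with 2 to 4 mm play; a firm grip must follow it down. Turning takes under 0.1 N m; screwing forward it sinks 3 mm more. Turned forward before it has dropped, it only jams.
- green_end (a point): End of the yellow bar on the closed green lid, 158 mm above the bench (top of the bar 168) and 32 mm from the axis of the other pot, which is alike with a green band and fixed too. Not to be moved.
Things that resemble listed ones, but are neither listed nor needed, are in the scene too. Of the things like the blue_lid, leave any that is pink, red or turquoise; of the rest the larger one is meant.

How it is judged:
By the outcome, as a careful person would: the job done as asked, in the order asked, and still so for the second after the job is handed in, with the robot touching nothing.
It also fails if it takes over 35 s, if anything falls off the work surface, if the arm or the gripper's body presses on something with over 40 N, if the wrist force passes 120 N, or if a joint passes its speed limit or range.

ROBOT

A 6-joint arm with a two-finger parallel gripper is mounted at the origin on the work surface. World frame = base frame: x ahead of the robot, y to its left, z up, the work surface at z = 0. Lengths are in m, angles in rad, forces in N, time in s.
With the tool pointing down it reaches from about 0.35 to 0.85 m from the base axis. Payload 8.1 kg.
Tool frame: the origin (TCP) lies on the front face of the gripper's body, between the roots of the fingers; the fingertips stand 84 mm ahead of it and the grasp point (between the pads) lies 65 mm ahead of it (bot.tip_reach is the distance from the TCP to the fingertips, in m); z points along the fingers, y is the line along which they close (so a half turn about z gives the same grasp; the last joint's range is limited). The gripper opens to 93 mm and grips with 3 to 60 N. Pads are 15 mm wide; open, the fingers measure 128 mm over their backs; the gripper's body (75 mm by 188 mm) begins 65 mm behind the grasp point.
Start: joints at [-1.394, 0.13, 1.488, -0, 1.523, -0.085], TCP at [0.155, -0.58, 0.303] pointing down, gripper open.
Joint ranges: [-2.96, 2.96], [-0.89, 2.26], [0.02, 2.5], [-1.34, 4.48], [0, 2.73], [-2.66, 2.66]. Speed limits (rad/s): [2.39, 2.39, 2.79, 3.14, 3.14, 3.14].

INTERFACE

Orientations are given as a 3x3 rotation matrix whose columns are the frame's x, y, z axes.
In Python, from station import bot gives the robot as it stands. The module is installed in compiled form; this text tells all that it offers.
- The arm moves only by the tool drive_tool, never from a script. Its arguments are lists of equal length, an entry for each row: "angular": the turn, a rotation vector about the tool's x, y, z each as a share of 30 degrees, from -1 to 1, a list of three; "offset": the shift along the tool's x, y, z each as a share of 250 mm, from -1 to 1, a list of three; "grip": the opening, from -1 (shut) to 1 (fully open). A call has 1 to 20 rows; each row shifts and turns the commanded pose from where the row before left it, along the tool's axes as they then stand; what a row does not reach is not made up. A row lasts 1/10 s, in which the tool goes at most 50 mm and 8.59 degrees, less where a joint would pass 70% of its speed; a pose out of reach is approached as far as the arm can. A call with a number of a shift or a turn outside -1 to 1 is refused whole. A call with a gripper value outside its range is refused whole. The fingers move at their own pace and stop on an object; "squeeze" is the grip in N (left out, the last holds). Time passes only in rows, so rows that do not move let the fingers close. It gives the time, the measured TCP pose, the force, the opening and the grip force at its end, in the units of the state.
- bot.get_state(): the state, without advancing time (a new reading comes with each control period).
- bot.camera(name): name is "scene" or "top" or "wrist"; returns the picture (480x640x3 uint8, red, green, blue); there is no depth.
- bot.camera_params(name): a dict with "fov_y" (degrees; the focal length in pixels is half the picture's height over the tangent of half this angle, whatever the lens; pixels are square), "cx", "cy" (the principal point, pixels), "dist_coeffs" ([k1, k2, p1, p2, k3] as OpenCV has them; the pictures are not rectified), "pose" (4x4, takes a point from camera to world coordinates). Camera axes: x right, y down, z forward; pixel columns grow to the right and rows downward; lengths in m; the calibration is good to about 2 mm. A picture is of the moment at which its call begins: read the wrist's pose just before it. camera_params takes no time and is no camera call; for the wrist camera it gives the pose at the moment of the call.
- bot.finish_job(): hands the job in; it is judged then, once.
The state is a dict: "time": time; "joints": joint angles; "joint_velocities": joint speeds; "tau": joint torques, N m; "tool_pos": TCP position; "eef_rot": TCP orientation; "wrist_force": force on the tool from outside, world axes, zero at the start; "moment": the same for the moment, N m; "finger_gap": finger opening in m; "finger_force": force on a finger pad.
Only numpy, scipy, OpenCV 4.12 (cv2) and the standard library are available. Lean on these libraries where they do the work, as an engineer would, in place of code of your own. Each camera call takes 0.05 s, during which the arm holds its last target. There are 200 camera calls.

## Working session

There is one attempt and no reset: what is moved stays moved. The work goes in short steps, Python scripts to look and compute and a tool call to move; the robot and the scene stay as the last step left them, time stands still between calls to the robot, and variables do not carry over. Pictures are saved under pics/ and viewed, at most 10 in all, crops included, and the job is handed in when it is done.

Besides the shell and the picture viewer there is one more tool, called after ">>>" as a command line: name --argument value ..., lists and objects as JSON in quotes. drive_tool: Moves the arm, as the interface text tells. Its arguments: {"type":"object","properties":{"angular":{"type":"array"},"offset":{"type":"array"},"grip":{"type":"array"},"squeeze":{"type":"number"}},"required":["angular","offset","grip"]}

```bash
mkdir -p pics; python3 - <<'E'
from station import bot
import cv2,numpy as np
for n in ["scene","top"]:
    im=bot.camera(n); cv2.imwrite(f"pics/{n}0.png",im[:,:,::-1]); p=bot.camera_params(n)
    print(n,p["fov_y"],p["cx"],p["cy"],p["dist_coeffs"],np.round(p["pose"],3).tolist())
s=bot.get_state();print(s["time"],s["eef_rot"],s["finger_gap"])
print(np.round(bot.camera_params("wrist")["pose"],3).tolist())
E
```

```text
scene 50.535472177780875 320.1533812803823 245.858970239994 [-0.10289225  0.          0.          0.          0.        ] [[0.736, 0.517, -0.437, 0.815], [0.677, -0.544, 0.497, -0.42], [0.019, -0.662, -0.75, 0.727], [0.0, 0.0, 0.0, 1.0]]
top 48.824525062832066 320.7280146539582 255.79911741397652 [0.00840772 0.         0.         0.         0.        ] [[0.125, -0.961, 0.245, 0.275], [-0.992, -0.12, 0.034, -0.026], [-0.003, -0.247, -0.969, 0.975], [0.0, 0.0, 0.0, 1.0]]
0.1 [[ 9.65932076e-01  2.58795550e-01 -2.95173436e-04]
 [ 2.58795682e-01 -9.65930706e-01  1.63319489e-03]
 [ 1.37546485e-04 -1.65394494e-03 -9.99998623e-01]] 0.09262205532176139
[[0.26, -0.921, -0.292, 0.237], [-0.966, -0.248, -0.077, -0.558], [-0.002, 0.302, -0.953, 0.384], [0.0, 0.0, 0.0, 1.0]]
```

View pics/scene0.png

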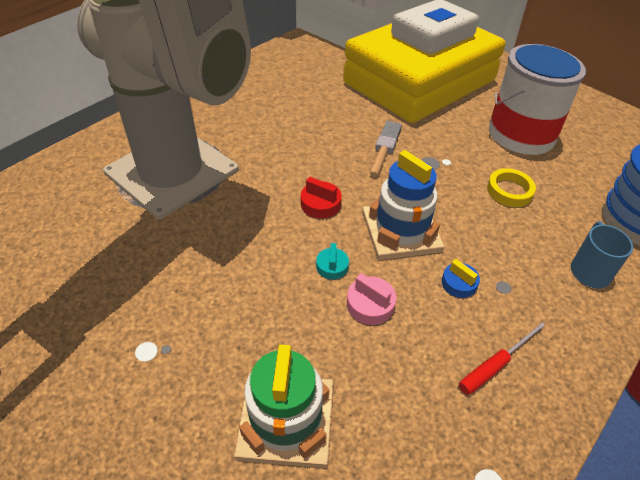

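View pics/top0.png

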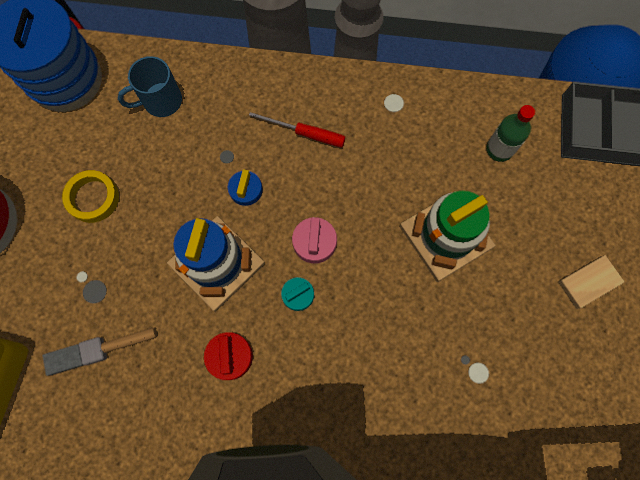

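The scene view shows the raised blue lid on its pot at about (412,178), with its bar at (414,166). In the top view the bar is at (197,239) and the orange marks are at (183,268) and (226,230). The green pot is at (462,215) in the top view.

```bash
cat > h.py <<'E'
from station import bot
import cv2,numpy as np
def cam(n):
    p=bot.camera_params(n); f=240/np.tan(np.radians(p["fov_y"]/2))
    return np.array([[f,0,p["cx"]],[0,f,p["cy"]],[0,0,1]]),np.array(p["dist_coeffs"]),np.array(p["pose"])
def ray(c,uv):
    K,d,T=c; q=cv2.undistortPoints(np.array(uv,float).reshape(-1,1,2),K,d).reshape(-1,2)
    v=np.c_[q,np.ones(len(q))]@T[:3,:3].T
    return T[:3,3],v/np.linalg.norm(v,axis=1)[:,None]
def plane(c,uv,z):
    o,v=ray(c,uv); return o+v*((z-o[2])/v[:,2])[:,None]
def tri(c1,a,c2,b):
    o1,v1=ray(c1,[a]);o2,v2=ray(c2,[b]);A=np.c_[v1[0],-v2[0]]
    t=np.linalg.lstsq(A,o2-o1,rcond=None)[0]; p=o1+v1[0]*t[0];q=o2+v2[0]*t[1]
    return (p+q)/2,np.linalg.norm(p-q)
def blobs(im,lo,hi,box,amin=15):
    h=cv2.cvtColor(im,cv2.COLOR_RGB2HSV);m=cv2.inRange(h,lo,hi);k=np.zeros_like(m);x0,y0,x1,y1=box;k[y0:y1,x0:x1]=m[y0:y1,x0:x1]
    return [c for c in cv2.findContours(k,0,cv2.CHAIN_APPROX_NONE)[0] if cv2.contourArea(c)>=amin],k
E
python3 - <<'E'
from h import *
B={"top":(150,200,270,320),"scene":(350,135,460,260)}
out=[]
for n in B:
    im=cv2.imread(f"pics/{n}0.png")[:,:,::-1];x0,y0,x1,y1=B[n]
    out.append(cv2.resize(im[y0:y1,x0:x1,::-1],(400,int(400*(y1-y0)/(x1-x0))),interpolation=cv2.INTER_NEAREST)[:400])
    for nm,lo,hi in [("yel",(21,150,60),(32,255,255)),("yeltop",(21,150,200),(32,255,255)),("or",(8,190,120),(17,255,255)),("blue",(100,150,40),(125,255,255))]:
        for c in blobs(im.copy(),lo,hi,B[n],8)[0]:
            m=cv2.moments(c);r=cv2.minAreaRect(c)
            print(n,nm,cv2.contourArea(c),round(m['m10']/m['m00'],1),round(m['m01']/m['m00'],1),np.round(cv2.boxPoints(r),1).tolist())
h=min(o.shape[0] for o in out)
cv2.imwrite("pics/crop.png",np.hstack([o[:h] for o in out]))
E
```

```text
top yel 519.5 196.2 239.6 [[183.6999969482422, 257.5], [195.6999969482422, 217.3000030517578], [209.3000030517578, 221.39999389648438], [197.1999969482422, 261.6000061035156]]
top or 83.0 210.1 290.2 [[201.0, 288.0], [220.0, 288.0], [220.0, 293.0], [201.0, 293.0]]
top or 43.0 183.1 268.8 [[178.0, 268.0], [182.5, 263.5], [188.0, 269.0], [183.5, 273.5]]
top or 52.5 243.8 259.0 [[241.0, 248.0], [247.0, 248.0], [247.0, 267.0], [241.0, 267.0]]
top or 24.5 225.7 229.2 [[221.3000030517578, 229.0], [224.0, 225.3000030517578], [230.0, 229.6999969482422], [227.1999969482422, 233.39999389648438]]
top blue 9.0 205.4 283.9 [[201.0, 283.0], [210.0, 283.0], [210.0, 285.0], [201.0, 285.0]]
top blue 1400.0 201.9 246.6 [[164.0, 244.0], [200.0, 208.0], [237.0, 245.0], [201.0, 281.0]]
top blue 66.0 245.0 201.7 [[234.0, 200.0], [256.0, 200.0], [256.0, 204.0], [234.0, 204.0]]
scene yel 573.0 414.0 165.8 [[392.79998779296875, 162.1999969482422], [402.5, 147.6999969482422], [434.6000061035156, 169.10000610351562], [424.8999938964844, 183.60000610351562]]
scene yeltop 178.0 415.2 159.9 [[399.0, 153.0], [402.5, 147.6999969482422], [431.20001220703125, 166.8000030517578], [427.6000061035156, 172.10000610351562]]
scene or 75.5 416.9 213.4 [[413.0, 207.0], [421.0, 207.0], [421.0, 220.0], [413.0, 220.0]]
scene blue 110.5 405.6 225.8 [[387.29998779296875, 232.8000030517578], [389.3999938964844, 218.6999969482422], [424.8999938964844, 224.0], [422.79998779296875, 238.10000610351562]]
scene blue 21.5 386.7 218.6 [[378.79998779296875, 219.8000030517578], [383.70001220703125, 212.5], [391.79998779296875, 217.8000030517578], [386.79998779296875, 225.1999969482422]]
scene blue 953.0 409.0 184.3 [[385.0, 194.5], [391.29998779296875, 161.10000610351562], [436.79998779296875, 169.6999969482422], [430.3999938964844, 203.10000610351562]]
```

View pics/crop.png

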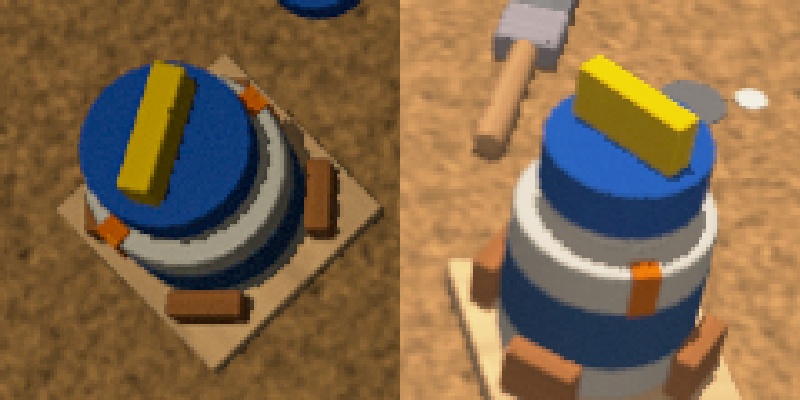

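The crop shows the bar's top face, centred near (195.6,238.4) in the top view and (416,160.5) in the scene view. The marks are on the lower-left and upper-right of the shoulder in the top view.

```bash
python3 - <<'E'
from h import *
ct,cs=cam("top"),cam("scene")
P,e=tri(ct,(195.6,238.4),cs,(415.5,160.3));print("bar top",P,e)
c=plane(ct,np.array([[155,62],[118,187],[183,68],[152,195]])/3.333+[150,200],P[2])
print(c); d=c[0]-c[1]+c[2]-c[3];print("bar ang",np.arctan2(d[1],d[0]),"centre",c.mean(0))
m=plane(ct,[(183.1,268.8),(225.7,229.2)],.108);d=m[1]-m[0];print("marks",m,np.arctan2(d[1],d[0]),m.mean(0),np.linalg.norm(d))
print("scene mark",plane(cs,[(416.9,208)],.108), tri(ct,(183.1,268.8),cs,(416.9,209)))
# green
g=tri(ct,(468,208),cs,(283,372));print("green approx",g)
E
```

```text
bar top [0.48044357 0.20017273 0.1781264 ] 0.001266333122592136
[[0.51228462 0.2042211  0.1781264 ]
 [0.44978811 0.2101779  0.1781264 ]
 [0.51098423 0.19049082 0.1781264 ]
 [0.44796465 0.19374101 0.1781264 ]]
bar ang -0.07322195481528757 centre [0.4802554  0.19965771 0.1781264 ]
marks [[0.4430211  0.23070461 0.108     ]
 [0.52057899 0.17138757 0.108     ]] -0.6529122275292417 [0.48180004 0.20104609 0.108     ] 0.09764085616483073
scene mark [[0.51685119 0.17296359 0.108     ]] (array([0.46644412, 0.26496757, 0.00454946]), np.float64(0.009290140689335138))
green approx (array([ 0.59030809, -0.22614249,  0.15863568]), np.float64(0.0011169885139505902))
```

>>> drive_tool --angular '[[0,0,0],[0,0,0],[0,0,0],[0,0,0],[0,0,0],[0,0,0],[0,0,0],[0,0,0],[0,0,0],[0,0,0],[0,0,0],[0,0,0],[0,0,0],[0,0,0],[0,0,0],[0,0,0],[0,0,0],[0,0,0]]' --offset '[[0.115,-0.149,0],[0.115,-0.149,0],[0.115,-0.149,0],[0.115,-0.149,0],[0.115,-0.149,0],[0.115,-0.149,0],[0.115,-0.149,0],[0.115,-0.149,0],[0.115,-0.149,0],[0.115,-0.149,0],[0.115,-0.149,0],[0.115,-0.149,0],[0.115,-0.149,0],[0.115,-0.149,0],[0.115,-0.149,0],[0.115,-0.149,0],[0.115,-0.149,0],[0.115,-0.149,0]]' --grip '[1,1,1,1,1,1,1,1,1,1,1,1,1,1,1,1,1,1]'

```text
time: 1.9
tool_pos: [0.4818, 0.2041, 0.3023]
eef_rot: [[0.966, 0.259, -0.0], [0.259, -0.966, -0.0], [-0.0, 0.0, -1.0]]
wrist_force: [2.0, -1.3, -0.2]
finger_gap: 0.0931
finger_force: 0.0
```

>>> drive_tool --angular '[[0,0,-0.282],[0,0,-0.282],[0,0,-0.282],[0,0,-0.282],[0,0,-0.282],[0,0,-0.282],[0,0,-0.282],[0,0,-0.282],[0,0,-0.282],[0,0,-0.282],[0,0,-0.282],[0,0,-0.282],[0,0,-0.282],[0,0,-0.282],[0,0,-0.282],[0,0,-0.282],[0,0,-0.282],[0,0,-0.282],[0,0,-0.282],[0,0,0]]' --offset '[[0,0,0],[0,0,0],[0,0,0],[0,0,0],[0,0,0],[0,0,0],[0,0,0],[0,0,0],[0,0,0],[0,0,0],[0,0,0],[0,0,0],[0,0,0],[0,0,0],[0,0,0],[0,0,0],[0,0,0],[0,0,0],[0,0,0],[0,0,0]]' --grip '[1,1,1,1,1,1,1,1,1,1,1,1,1,1,1,1,1,1,1,1]'

```text
time: 3.9
tool_pos: [0.4814, 0.202, 0.3023]
eef_rot: [[-0.997, 0.072, -0.001], [0.072, 0.997, -0.0], [0.001, -0.0, -1.0]]
wrist_force: [-0.5, 0.2, 0.4]
finger_gap: 0.0933
finger_force: 0.0
```

```bash
python3 - <<'E'
from h import *
s=bot.get_state();R=np.array(s["eef_rot"]);print(s["time"],s["joints"],s["tool_pos"],np.arctan2(R[1,0],R[0,0]),R[:,2])
c=cam("wrist");np.save("w1.npy",c[2]);im=bot.camera("wrist");cv2.imwrite("pics/w1.png",im[:,:,::-1])
for nm,lo,hi in [("yel",(21,150,60),(32,255,255)),("or",(8,190,100),(17,255,255))]:
    for k in blobs(im,lo,hi,(0,0,640,480),150)[0]:
        print(nm,cv2.contourArea(k),np.round(cv2.boxPoints(cv2.minAreaRect(k)),1).tolist(),cv2.approxPolyDP(k,6,True).reshape(-1,2).tolist())
E
```

```text
3.9 [ 2.99022823e-01 -8.03837153e-02  1.70332180e+00  1.57451482e-05
  1.51948998e+00 -1.19993926e+00] [0.48141512 0.2019862  0.30229281] 3.0697574812762776 [-8.02974269e-04 -2.31074972e-04 -9.99999651e-01]
yel 386.0 [[296.0, 323.0], [306.0, 323.0], [306.0, 366.0], [296.0, 366.0]] [[298, 323], [296, 365], [306, 366], [306, 324]]
yel 5793.0 [[482.5, 279.5], [545.0, 217.0], [603.5, 275.5], [541.0, 338.0]] [[557, 239], [520, 244], [498, 271], [500, 295], [525, 318], [559, 316], [586, 288], [584, 256]]
yel 2296.0 [[302.8999938964844, 312.20001220703125], [307.29998779296875, 211.1999969482422], [332.1000061035156, 212.3000030517578], [327.70001220703125, 313.29998779296875]] [[311, 212], [305, 311], [325, 313], [329, 213]]
```

View pics/w1.png

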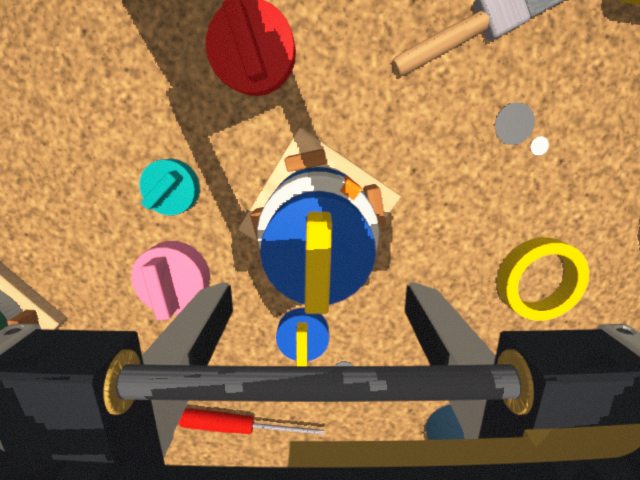

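The wrist view shows the bar top from about (318,213) to (315,312), nearly aligned with the tool. One orange mark is at (350,187), and the fingers are open on either side of the bar.

```bash
python3 - <<'E'
from h import *
K,d,_=cam("wrist");c=(K,d,np.load("w1.npy"));ct,cs=cam("top"),cam("scene")
# bar +x end top-edge midpoint: wrist (315,312); top crop (168.5,65); scene: end farther right
P,e=tri(c,(315,312),ct,np.array([169,65])/3.333+[150,200]);print("+x end tri",P,e)
P,e=tri(c,(315,312),cs,np.array([694,124])/3.636-[400/3.636,0]+[350,135]);print("+x end tri wrist-scene",P,e)
for z in(.178,.182):
    p=plane(c,[(309,216),(329,215),(305,311),(325,313)],z)[:,:2]
    dd=p[2]-p[0]+p[3]-p[1];print(z,p.round(4).tolist(),p.mean(0),np.arctan2(dd[1],dd[0]))
m=plane(c,[(351,187)],.108);print("mark",m)
# lid disc from blue mask
im=cv2.imread("pics/w1.png")[:,:,::-1].copy()
b,k=blobs(im,(100,150,40),(125,255,255),(240,180,400,306),500)
h=cv2.convexHull(np.vstack(b));el=cv2.fitEllipse(h);print(el,plane(c,[el[0]],.152))
E
```

```text
+x end tri [0.51136658 0.19708714 0.17932409] 0.00020904807164756717
+x end tri wrist-scene [0.51286863 0.1979078  0.17879777] 0.0025366659237394547
0.178 [[0.4459, 0.1983], [0.4461, 0.2106], [0.511, 0.1904], [0.5134, 0.2037]] [0.47910536 0.20076252] -0.1107134983398804
0.182 [[0.445, 0.1985], [0.4452, 0.2105], [0.5088, 0.1908], [0.5112, 0.2038]] [0.47753307 0.20089461] -0.11071349833988042
mark [[0.44068178 0.23069401 0.108     ]]
((317.43499755859375, 248.658203125), (112.87446594238281, 113.19564056396484), 42.78645324707031) [[0.47613028 0.20123409 0.152     ]]
```

>>> drive_tool --angular '[[0,0,0],[0,0,0],[0,0,0],[0,0,0],[0,0,0],[0,0,0],[0,0,0],[0,0,0],[0,0,0]]' --offset '[[0.004,-0.006,0.08],[0,0,0.08],[0,0,0.08],[0,0,0],[0,0,0],[0,0,0],[0,0,0],[0,0,0],[0,0,0]]' --grip '[1,1,1,1,-0.58,-0.58,-0.58,-0.58,-0.58]' --squeeze 8

```text
time: 4.85
tool_pos: [0.4808, 0.2007, 0.2433]
eef_rot: [[-0.997, 0.074, 0.001], [0.074, 0.997, 0.0], [-0.001, 0.0, -1.0]]
wrist_force: [0.5, 0.2, 0.4]
finger_gap: 0.0576
finger_force: 0.0
```

>>> drive_tool --angular '[[0,0,0],[0,0,0],[0,0,0],[0,0,0],[0,0,0],[0,0,0],[0,0,0]]' --offset '[[0,0,0.006],[0,0,0],[0,0,0],[0,0,0],[0,0,0],[0,0,0],[0,0,0]]' --grip '[-0.58,-0.58,-0.58,-0.58,-0.58,-0.58,-0.58]'

```text
time: 5.55
tool_pos: [0.4806, 0.2006, 0.2413]
eef_rot: [[-0.997, 0.074, 0.0], [0.074, 0.997, -0.0], [-0.0, -0.0, -1.0]]
wrist_force: [0.7, 0.1, 0.3]
finger_gap: 0.0198
finger_force: 0.0
```

```bash
python3 - <<'E'
from h import *
s=bot.get_state();print(s["finger_gap"],s["finger_force"],s["moment"],s["wrist_force"],s["tool_pos"])
cv2.imwrite("pics/s2.png",cv2.resize(bot.camera("scene")[110:270,330:490,::-1],(600,600)))
E
```

```text
0.019780347144825447 0.0 [ 0.05700686 -0.0826175  -0.0055563 ] [0.71327399 0.12106426 0.31075522] [0.48055552 0.20060395 0.24126248]
```

View pics/s2.png

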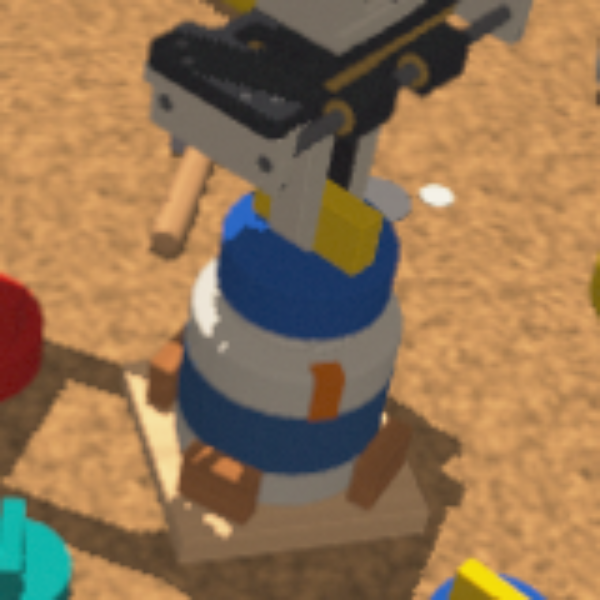

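The fingers straddle the bar at about (320,220) with roughly 4 mm of play, and the lid is still high. Next I turn it back.

>>> drive_tool --angular '[[0,0,-0.2],[0,0,-0.2],[0,0,-0.2],[0,0,-0.2],[0,0,-0.2],[0,0,-0.2],[0,0,-0.2],[0,0,-0.2],[0,0,0],[0,0,0.1],[0,0,0.1],[0,0,0]]' --offset '[[0,0,0],[0,0,0],[0,0,0],[0,0,0],[0,0,0],[0,0,0],[0,0,0],[0,0,0],[0,0,0],[0,0,0],[0,0,0],[0,0,0]]' --grip '[-0.58,-0.58,-0.58,-0.58,-0.58,-0.58,-0.58,-0.58,-0.58,-0.58,-0.58,-0.58]'

```text
time: 6.8
tool_pos: [0.4805, 0.2006, 0.2412]
eef_rot: [[-0.793, -0.609, -0.0], [-0.609, 0.793, -0.0], [0.0, 0.0, -1.0]]
wrist_force: [1.1, -0.1, 0.5]
finger_gap: 0.0193
finger_force: 0.0
```

```bash
python3 - <<'E'
from h import *
s=bot.get_state();R=np.array(s["eef_rot"]);print(np.arctan2(-R[1,0],-R[0,0]),s["finger_gap"],s["finger_force"],s["moment"],s["wrist_force"],s["tool_pos"],s["joints"])
cv2.imwrite("pics/s3.png",cv2.resize(bot.camera("scene")[110:270,330:490,::-1],(600,600)))
E
```

```text
0.6550060628731765 0.019325655977849663 0.0 [ 0.09245492 -0.13219415  0.0114412 ] [ 1.06876459 -0.07167025  0.51232893] [0.48049176 0.20062043 0.24121858] [ 2.97034485e-01 -4.72010581e-02  1.78402919e+00  6.40264184e-06
  1.40484844e+00 -1.92876896e+00]
```

View pics/s3.png

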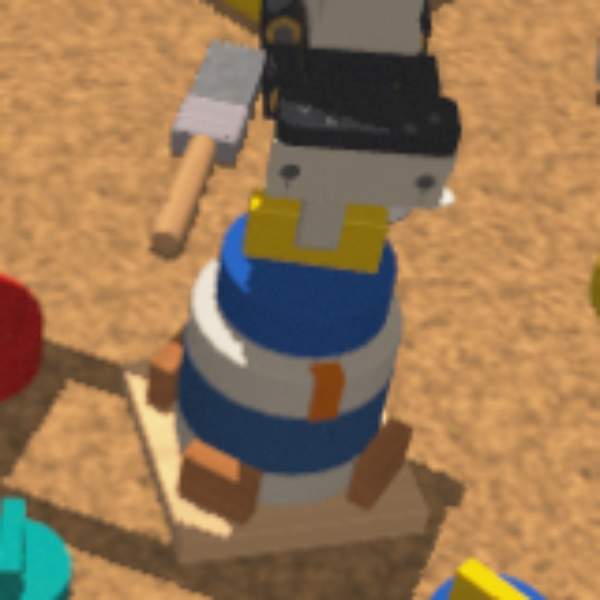

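The lid has dropped: its skirt edge moved from about y=335 to y=355 in the crop, roughly 10 mm. I'll lower the gripper and take hold of the bar.

>>> drive_tool --angular '[[0,0,0.15],[0,0,0],[0,0,0],[0,0,0],[0,0,0]]' --offset '[[0,0,0.036],[0,0,0],[0,0,0],[0,0,0],[0,0,0]]' --grip '[-0.58,-0.58,-1,-1,-1]' --squeeze 8

```text
time: 7.35
tool_pos: [0.4806, 0.2007, 0.2325]
eef_rot: [[-0.836, -0.549, 0.0], [-0.549, 0.836, 0.0], [-0.0, -0.0, -1.0]]
wrist_force: [0.1, 0.6, -1.5]
finger_gap: 0.016
finger_force: 8.0
```

```bash
python3 - <<'E'
from h import *
s=bot.get_state();R=np.array(s["eef_rot"]);print(np.arctan2(-R[1,0],-R[0,0]),s["finger_gap"],s["finger_force"],s["moment"],s["wrist_force"],s["tool_pos"])
E
```

```text
0.5811082733087786 0.015996916310969493 7.98582449555397 [ 0.09614363 -0.16557938  0.02463552] [ 0.06815877  0.56046337 -1.49011073] [0.48064048 0.20065369 0.23251757]
```

>>> drive_tool --angular '[[0,0,0.2],[0,0,0.2],[0,0,0.2],[0,0,0.2],[0,0,0.2],[0,0,0.2],[0,0,0.2],[0,0,0.2],[0,0,0.2],[0,0,0.2],[0,0,0.2],[0,0,0]]' --offset '[[0,0,0],[0,0,0],[0,0,0.001],[0,0,0.001],[0,0,0.001],[0,0,0.0015],[0,0,0.0015],[0,0,0.0015],[0,0,0.0015],[0,0,0.0015],[0,0,0.0015],[0,0,0]]' --grip '[-1,-1,-1,-1,-1,-1,-1,-1,-1,-1,-1,-1]'

```text
time: 8.55
tool_pos: [0.4806, 0.2008, 0.2296]
eef_rot: [[-0.84, 0.542, 0.0], [0.542, 0.84, 0.0], [0.0, 0.0, -1.0]]
wrist_force: [-1.0, 0.6, 0.5]
finger_gap: 0.0159
finger_force: 8.0
```

```bash
python3 - <<'E'
from h import *
s=bot.get_state();R=np.array(s["eef_rot"]);print(np.arctan2(-R[1,0],-R[0,0]),s["finger_gap"],s["finger_force"],s["moment"],s["wrist_force"],s["tool_pos"])
E
```

```text
-0.5728610218494599 0.01585910187929235 8.002488613128662 [ 0.17767277  0.03473936 -0.06237635] [-1.01965605  0.57743217  0.48296983] [0.48056678 0.20079926 0.22958401]
```

>>> drive_tool --angular '[[0,0,0.03],[0,0,0.03],[0,0,0.03],[0,0,0.03],[0,0,0.03],[0,0,0]]' --offset '[[0,0,0],[0,0,0],[0,0,0],[0,0,0],[0,0,0],[0,0,0]]' --grip '[-1,-1,-1,-1,-1,-1]'

```text
time: 9.15
tool_pos: [0.4804, 0.2006, 0.2292]
eef_rot: [[-0.796, 0.606, -0.0], [0.606, 0.796, -0.0], [0.0, -0.0, -1.0]]
wrist_force: [-2.6, 0.2, 2.4]
finger_gap: 0.0161
finger_force: 8.0
```

```bash
python3 - <<'E'
from h import *
s=bot.get_state();R=np.array(s["eef_rot"]);print(np.arctan2(-R[1,0],-R[0,0]),s["finger_gap"],s["finger_force"],s["moment"],s["wrist_force"],s["tool_pos"])
E
```

```text
-0.650839085325872 0.0160604876775279 8.026350438594818 [-0.05895226  0.30404139  0.14464754] [-2.60245682  0.21182533  2.43652796] [0.48043677 0.2005801  0.22924472]
```

>>> drive_tool --angular '[[0,0,0.03],[0,0,0.03],[0,0,0]]' --offset '[[0,0,0],[0,0,0],[0,0,0]]' --grip '[-1,-1,-1]'

```text
time: 9.45
tool_pos: [0.4805, 0.2006, 0.2293]
eef_rot: [[-0.776, 0.631, -0.0], [0.631, 0.776, -0.0], [0.0, -0.0, -1.0]]
wrist_force: [-2.8, 0.3, 3.0]
finger_gap: 0.0163
finger_force: 8.1
```

```bash
python3 - <<'E'
from h import *
s=bot.get_state();R=np.array(s["eef_rot"]);print(np.arctan2(-R[1,0],-R[0,0]),s["finger_gap"],s["finger_force"],s["moment"],s["wrist_force"],s["tool_pos"])
E
```

```text
-0.6824748589054539 0.016276358467381298 8.124623894691467 [-0.07122558  0.44481903  0.12743367] [-2.83020381  0.30254949  2.98535045] [0.48045344 0.20058144 0.22926401]
```

>>> drive_tool --angular '[[0,0,0],[0,0,0],[0,0,0],[0,0,0],[0,0,0],[0,0,0],[0,0,0],[0,0,0],[0,0,0],[0,0,0]]' --offset '[[0,0,0],[0,0,0],[0,0,0],[0,0,0],[0,0,0],[0,0,-0.1],[0,0,-0.15],[0,0,-0.15],[0,0,0],[0,0,0]]' --grip '[0.2,0.2,0.2,0.2,0.2,0.2,0.2,0.2,0.2,0.2]'

```text
time: 10.45
tool_pos: [0.4811, 0.2008, 0.3304]
eef_rot: [[-0.776, 0.63, 0.003], [0.63, 0.776, 0.001], [-0.002, 0.002, -1.0]]
wrist_force: [0.5, -0.4, -0.7]
finger_gap: 0.0562
finger_force: 0.0
```

```bash
python3 - <<'E'
from h import *
s=bot.get_state();R=np.array(s["eef_rot"]);print(np.arctan2(-R[1,0],-R[0,0]),s["finger_gap"],s["tool_pos"],s["wrist_force"])
c=cam("wrist");np.save("w4.npy",c[2]);im=bot.camera("wrist");cv2.imwrite("pics/w4.png",im[:,:,::-1])
sc=bot.camera("scene");cv2.imwrite("pics/w4s.png",np.hstack([im[100:340,200:440,::-1].repeat(2,0)[:400].repeat(2,1)[:,:400],cv2.resize(sc[110:270,330:490,::-1],(400,400))]))
for nm,lo,hi in [("yel",(21,150,60),(32,255,255)),("or",(8,190,100),(17,255,255))]:
    for k in blobs(im,lo,hi,(150,50,480,380),60)[0]:
        print(nm,cv2.contourArea(k),np.round(cv2.boxPoints(cv2.minAreaRect(k)),1).tolist(),cv2.approxPolyDP(k,4,True).reshape(-1,2).tolist())
E
```

```text
-0.6817346405116664 0.056241099345323085 [0.48108131 0.20076526 0.33041699] [ 0.54067334 -0.42615597 -0.6831025 ]
yel 114.0 [[362.29998779296875, 301.1000061035156], [369.8999938964844, 299.6000061035156], [374.6000061035156, 323.8999938964844], [366.8999938964844, 325.3999938964844]] [[368, 300], [364, 310], [374, 324]]
yel 1641.0 [[304.3999938964844, 202.6999969482422], [325.1000061035156, 201.6999969482422], [329.20001220703125, 287.8999938964844], [308.6000061035156, 288.8999938964844]] [[323, 202], [307, 203], [310, 288], [329, 286]]
```

View pics/w4s.png

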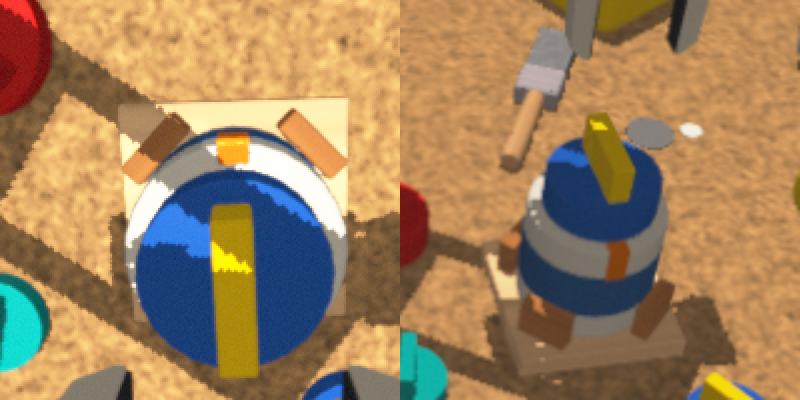

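View pics/w4.png

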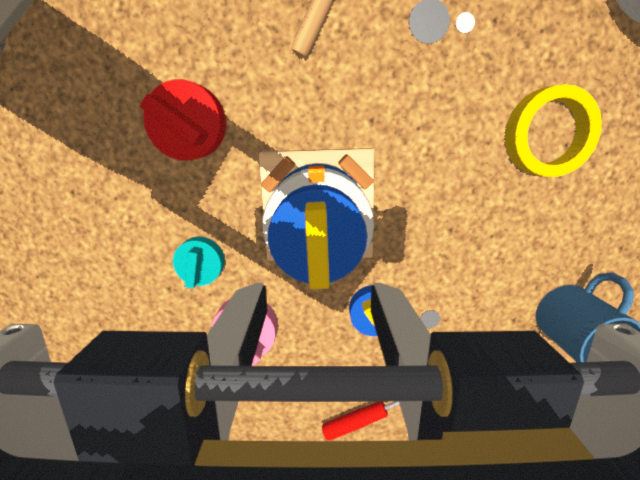

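The bar lies close to the line through the mark at (316,175) and is parallel to the holder's sides. I'll check the angle and height numerically.

```bash
python3 - <<'E'
from h import *
K,d,_=cam("wrist");c=(K,d,np.load("w4.npy"))
p=plane(c,[(307.5,206),(323.5,205),(310,288),(329,286)],.168)[:,:2]
a=lambda v:np.arctan2(v[1],v[0])
print(p.round(4).tolist(),p.mean(0),a(p[2]-p[0]),a(p[3]-p[1]),a(p[2]+p[3]-p[0]-p[1]))
im=cv2.imread("pics/w4.png")[:,:,::-1].copy()
for k in blobs(im,(5,150,150),(18,255,255),(305,165,328,186),20)[0]: print("mark",cv2.boundingRect(k))
m=plane(c,[(316.5,174.5)],.108)[0,:2];print("mark",m,"axis->mark yaw",a(np.array([.4803,.2006])-m), "barcentre->mark",a(p.mean(0)-m))
e=plane(c,[(260,153),(374,149.5)],.012)[:,:2];print("holder",a(e[1]-e[0])-np.pi/2,a(e[1]-e[0])+np.pi/2)
# holder edge in the image & height through top view
it=bot.camera("top");b=blobs(it,(21,150,60),(32,255,255),(150,200,270,262),100)[0]
for k in b: print("top",cv2.approxPolyDP(k,3,True).reshape(-1,2).tolist())
for k in blobs(it,(8,190,100),(17,255,255),(165,215,235,280),15)[0]:
    M=cv2.moments(k);print("top mark",M['m10']/M['m00'],M['m01']/M['m00'])
cv2.imwrite("pics/t5.png",cv2.resize(it[200:300,150:270,::-1],(720,600),interpolation=cv2.INTER_NEAREST))
E
```

```text
[[0.4507, 0.2157], [0.4574, 0.2252], [0.5019, 0.1759], [0.5099, 0.1885]] [0.47997435 0.20131859] -0.6603932529057748 -0.609490597849374 -0.6351035279914943
mark [0.4424659  0.23048456] axis->mark yaw -0.6685422282874983 barcentre->mark -0.6609222320361505
holder -0.6511106035099749 2.490482050079818
top mark 183.53809523809522 269.0095238095238
```

View pics/t5.png

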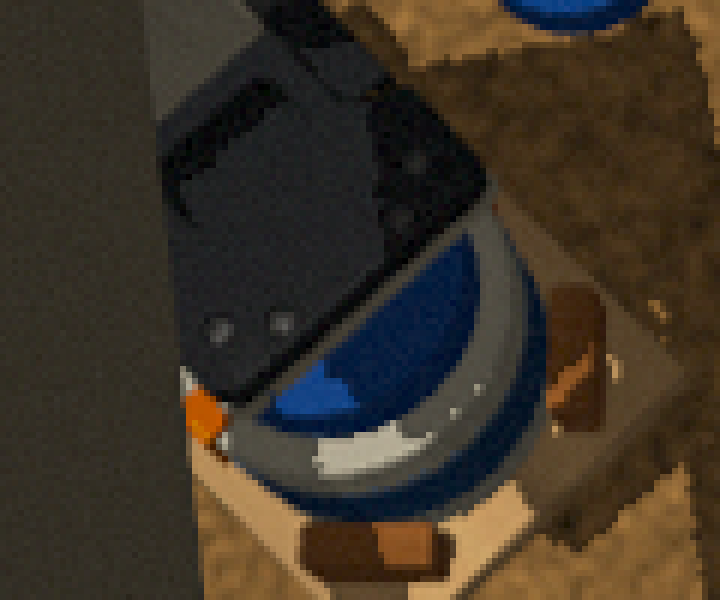

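```bash
python3 -c "
from station import bot
print(bot.finish_job())"
```

```text
the job is handed in; nothing more can be done
None
```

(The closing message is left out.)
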